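# Stack the thrust collar and bushing on the fixture post

### The job

Slide the wide steel collar down the upright post of the assembly fixture until it sits flat on the fixture's plate, then slide the narrow bushing down the same post until it sits flat on the collar. Lower each ring down the post in the grip rather than dropping it from the top, and leave the solid end cap (same width as the collar, but with no hole) where it is.

Things in the scene. Friction and masses are not known exactly. Their poses are not given: they have to be found in the camera images.
- collar: The wide collar: a plain steel ring lying flat, 58 mm outside diameter, 34 mm bore right through, 24 mm high, 0.3 kg. Origin: centre of its underside, on the bore's axis; z is the bore's axis, up. Round, so its yaw is of no matter. Home, its origin is at the post foot's height.
- bushing: The narrow bushing: a plain steel thin-walled ring standing on its end, 44 mm outside diameter, 34 mm bore right through, 28 mm high, 0.14 kg. Origin: centre of its underside, on the bore's axis; z is the bore's axis, up. Home, its origin is 24 mm above the post foot.
- cap: The end cap, not to be used: a solid plain steel disc without any hole, 58 mm diameter, 24 mm high. Origin: centre of its underside; z up. Collar, bushing and cap all lie between the robot and the fixture, on the left side (+y) of the casting and engine. Farther left, beyond about y = 0.4, a wall shelf hangs 0.5 m above the surface.
- post_foot (a point): Foot of the fixture's post: on its axis at the plate's top face, 14 mm above the work surface; z up, x and y along the plate's sides. Bolted dark plate 90 x 90 x 14 mm, low bolt heads at its corners; round post 18 mm thick, ending 56 mm above this point, the last 12 mm tapering to 8 mm. Right of the work (-y) stand a gear casting 0.26 m tall, up to y = 0.15, and an engine 0.42 m tall.
Not all that is in view belongs to the job. Leave any purple or yellow look-alike of the collar alone.

How it is judged:
By the outcome, as a careful person would: the job done as asked, in the order asked, and still so for the second after the job is handed in, with the robot touching nothing.
It also fails if it takes over 67 s, if anything falls off the work surface, if the arm or the gripper's body presses on something with over 40 N, if the wrist force passes 120 N, or if a joint passes its speed limit or range.

### The arm

A 7-joint arm with a two-finger parallel gripper is mounted at the origin on the work surface; the furniture and walls round the work are solid. World frame = base frame: x ahead of the robot, y to its left, z up, the work surface at z = 0. Lengths are in m, angles in rad, forces in N, time in s.
With the tool pointing down it reaches from about 0.35 to 0.9 m from the base axis. Payload 8.1 kg.
Tool frame: the origin (TCP) lies between the finger pads; the fingertips stand 22 mm ahead of it and the grasp point (between the pads) lies 3 mm ahead of it (env.tip_reach is the distance from the TCP to the fingertips, in m); z points along the fingers, y is the line along which they close (so a half turn about z gives the same grasp; the last joint's range is limited). The gripper opens to 85 mm and grips with 20 to 120 N. Pads are 22 mm wide; open, the fingers measure 114 mm over their backs; the gripper's body (76 mm by 85 mm) begins 54 mm behind the grasp point. The pads swing forward as they close: fully open they stand 13 mm farther back than shut.
Start: joints at [1.041, 0.434, 0.025, 1.573, -0.012, 1.134, -0.075], TCP at [0.259, -0.569, 0.253] pointing down, gripper open.
Joint ranges: [-2.62, 2.62], [-0.44, 2.09], [-1.27, 1.32], [0.08, 2.57], [-1.32, 4.46], [0.12, 2], [-2.74, 2.74]. Speed limits (rad/s): [2.22, 2.22, 3.01, 3.01, 3.14, 3.14, 3.14].

### API

Orientations are given as a unit quaternion [w, x, y, z].
In Python, from station import status, imaging, workorder, env gives the robot as it stands.
- The arm moves only by the tool jog_arm, never from a script. Its argument "moves" is a list that holds one entry, the list of rows, each a list of 4 numbers: the shift along the world's x, y, z in m, then the turn about the world's z in rad. A call has 1 to 20 rows; each row is the pose to reach, as a shift and turn from the pose commanded when the call began; what a row does not reach only later rows make up. A row lasts 1/10 s, in which the tool goes at most 50 mm and 8.59 degrees, less where a joint would pass 70% of its speed; a pose out of reach is approached as far as the arm can. A call with a gripper value outside its range is refused whole. "hand" is the closure, from 0 (fully open) to 1 (shut), set as the call begins (left out, the last holds). The fingers move at their own pace and stop on an object; the grip force is fixed at half the most. Time passes only in rows, so rows that repeat a pose let the fingers close. It gives the time, the measured TCP pose, the force, the opening and the grip force at its end, in the units of the state.
- status.observe(): the state, without advancing time (a new reading comes with each control period).
- imaging.read_camera(name): name is "side" or "top" or "wrist"; returns the picture (420x560x3 uint8, blue, green, red); there is no depth.
- imaging.camera_model(name): a dict with "K" (3x3 intrinsics, pixels), "k1" (the pictures are not rectified: a ray, as slopes to the right and down, at radius r is drawn at 1 + k1 r^2 times it, then the intrinsics apply), "world_from_camera" (4x4, takes a point from camera to world coordinates). Camera axes: x right, y up, looking along -z (the intrinsics and any distortion apply to the point x, -y, -z); pixel columns grow to the right and rows downward; lengths in m; the calibration is good to about 2 mm. A picture is of the moment at which its call begins: read the wrist's pose just before it. camera_model takes no time and is no camera call; for the wrist camera it gives the pose at the moment of the call.
- workorder.job_done(): hands the job in; it is judged then, once.
Trained networks look in the newest picture that a camera, given by its name, has taken for a name from the list of things; names that differ only in an ending like _2 or _b are one class to them, and where a whole thing is asked for, a point or a joint stands for the part that bears it (a point fixed in the world has none). Each returns a list of dicts, best first, with "p" (0 to 1); they miss things now and then, are a little off and sometimes report something else, mostly with a low value. They report only what shows in the picture. A call takes as long as a camera call. They do not tell look-alikes from the thing itself.
- imaging.look_for(camera, thing): "xy" ([column, row] in pixels, amid what is visible of it).
The state is a dict: "time": time; "joint_positions": joint angles; "dq": joint speeds; "effort": joint torques, N m; "tcp_pos": TCP position; "orientation": TCP orientation; "ft_force": force on the tool from outside, world axes, zero at the start; "moment": the same for the moment, N m; "width": finger opening in m; "finger_force": force on a finger pad.
Only numpy, scipy, OpenCV 4.12 (cv2) and the standard library are available. Lean on these libraries where they do the work, as an engineer would, in place of code of your own. Each camera call takes 0.05 s, during which the arm holds its last target. There are 200 camera calls.

## Working session

There is one attempt and no reset: what is moved stays moved. The work goes in short steps, Python scripts to look and compute and a tool call to move; the robot and the scene stay as the last step left them, time stands still between calls to the robot, and variables do not carry over. Pictures are saved under pics/ and viewed, at most 12 in all, crops included, and the job is handed in when it is done.

Besides the shell and the picture viewer there is one more tool, called after ">>>" as a command line: name --argument value ..., lists and objects as JSON in quotes. jog_arm: Moves the arm, as the interface text tells. Its arguments: {"type":"object","properties":{"moves":{"type":"array","items":{"type":"array","items":{"type":"array","items":{"type":"number"}}}},"hand":{"type":"number"}},"required":["moves"]}

```bash
mkdir -p pics
cat > h.py <<'E'
from station import status, imaging, workorder, env
import numpy as np, cv2
def ray(cam,xy,M=None):
    m=M or imaging.camera_model(cam);K=np.array(m["K"]);k=m["k1"]
    d=np.array([(xy[0]-K[0,2])/K[0,0],(xy[1]-K[1,2])/K[1,1]]);u=d.copy()
    for _ in range(30): u=d/(1+k*(u@u))
    T=np.array(m["world_from_camera"]);return T[:3,3],T[:3,:3]@np.array([u[0],-u[1],-1])
def at(cam,xy,z,M=None):
    o,d=ray(cam,xy,M);return o+d*(z-o[2])/d[2]
def proj(cam,P,M=None):
    m=M or imaging.camera_model(cam);K=np.array(m["K"]);T=np.array(m["world_from_camera"])
    p=T[:3,:3].T@(np.array(P)-T[:3,3]);u=np.array([p[0],-p[1]])/-p[2];u=u*(1+m["k1"]*(u@u))
    return K[:2,:2]@u+K[:2,2]
E
python3 - <<'E'
from h import *
np.set_printoptions(precision=3,suppress=True)
print(status.observe()["tcp_pos"],status.observe()["orientation"])
for c in["top","side"]:
    cv2.imwrite(f"pics/{c}0.png",imaging.read_camera(c))
    print(c,imaging.camera_model(c)["world_from_camera"])
    for t in["collar","bushing","cap","post_foot"]:
        print(t,[(np.round(d["xy"]),round(d["p"],2),at(c,d["xy"],.03)) for d in imaging.look_for(c,t)[:4]])
E
```

```text
[ 0.258 -0.569  0.253] [-0.001  0.977  0.212 -0.   ]
top [[-0.006  0.987 -0.16   0.389]
 [-1.    -0.003  0.02   0.106]
 [ 0.019  0.16   0.987  1.206]
 [ 0.     0.     0.     1.   ]]
collar [(array([208., 222.]), 0.89, array([0.54, 0.26, 0.03])), (array([382., 269.]), 0.81, array([ 0.422, -0.172,  0.03 ])), (array([275., 139.]), 0.57, array([0.758, 0.092, 0.03 ]))]
bushing [(array([212., 290.]), 0.69, array([0.374, 0.248, 0.03 ]))]
cap [(array([168., 288.]), 0.85, array([0.378, 0.357, 0.03 ]))]
post_foot [(array([240., 178.]), 0.94, array([0.653, 0.181, 0.03 ])), (array([216., 291.]), 0.56, array([0.371, 0.24 , 0.03 ]))]
side [[ 0.473 -0.574  0.668  1.245]
 [ 0.881  0.315 -0.353 -0.268]
 [-0.008  0.755  0.655  0.693]
 [ 0.     0.     0.     1.   ]]
collar [(array([341., 183.]), 0.89, array([0.554, 0.272, 0.03 ])), (array([322., 268.]), 0.84, array([0.77 , 0.076, 0.03 ]))]
bushing [(array([291., 156.]), 0.57, array([0.39 , 0.218, 0.03 ]))]
cap [(array([330., 148.]), 0.58, array([0.406, 0.335, 0.03 ]))]
post_foot [(array([337., 226.]), 0.82, array([0.683, 0.171, 0.03 ]))]
```

View pics/top0.png

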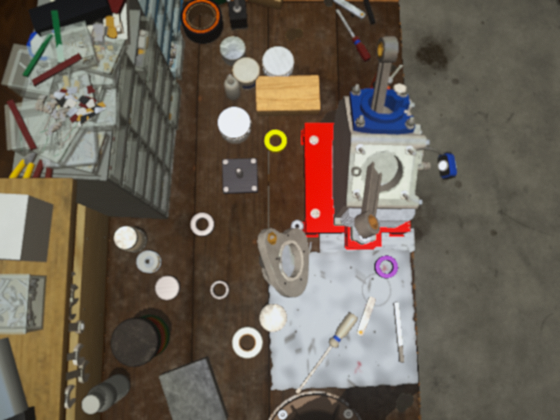

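View pics/side0.png

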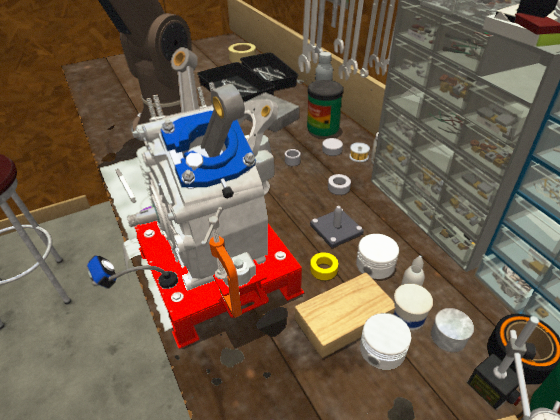

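The top view shows the collar at (202,223), bushing at (219,290), cap at (167,288) and the post plate at (239,176). The side view agrees: collar (341,183), bushing (291,156), post (337,226). I'll lift, swing over the engine, then look from above.

>>> jog_arm --moves '[[[0, 0, 0.05, 0], [0, 0, 0.1, 0], [0, 0, 0.15, 0], [0, 0, 0.2, 0], [0, 0, 0.25, 0], [0, 0, 0.27, 0], [0.01, 0.05, 0.27, 0.07], [0.03, 0.1, 0.27, 0.14], [0.04, 0.14, 0.27, 0.21], [0.06, 0.19, 0.27, 0.28], [0.07, 0.24, 0.27, 0.35], [0.09, 0.29, 0.27, 0.42], [0.1, 0.33, 0.27, 0.49], [0.12, 0.38, 0.27, 0.56], [0.13, 0.43, 0.27, 0.63], [0.15, 0.48, 0.27, 0.7], [0.16, 0.52, 0.27, 0.77], [0.18, 0.57, 0.27, 0.84], [0.19, 0.62, 0.27, 0.91], [0.2, 0.66, 0.27, 0.98]]]' --hand 0

```text
time: 2.5
tcp_pos: [0.4586, 0.0934, 0.5236]
orientation: [0.0, 0.762, 0.648, 0.0]
ft_force: [1.2, 0.2, 0.2]
width: 0.0852
finger_force: 0.0
```

>>> jog_arm --moves '[[[0.01, 0.045, 0, 0.08], [0.02, 0.09, 0, 0.163], [0.03, 0.13, 0, 0.163], [0.04, 0.16, 0, 0.163], [0.04, 0.16, -0.05, 0.163], [0.04, 0.16, -0.05, 0.163]]]'

```text
time: 3.1
tcp_pos: [0.4956, 0.2497, 0.4653]
orientation: [-0.001, 0.706, 0.708, -0.007]
ft_force: [-0.2, -1.2, -1.2]
width: 0.0857
finger_force: 0.0
```

Run:
```python
from h import *
np.set_printoptions(precision=4,suppress=True)
s=status.observe();print(s["tcp_pos"],s["orientation"])
M=imaging.camera_model("wrist");print(M["world_from_camera"])
cv2.imwrite("pics/w1.png",imaging.read_camera("wrist"))
for t,z in[("collar",.024),("bushing",.028),("cap",.024),("post_foot",.03)]:
    print(t,[(np.round(d["xy"]),round(d["p"],2),at("wrist",d["xy"],z,M)) for d in imaging.look_for("wrist",t)[:4]])
```

```text
[0.4956 0.2497 0.4653] [-0.0014  0.7062  0.708  -0.0075]
[[ 0.9999 -0.0062  0.0112  0.4977]
 [ 0.0025  0.9548  0.2971  0.3235]
 [-0.0126 -0.2971  0.9548  0.5854]
 [ 0.      0.      0.      1.    ]]
collar [(array([410., 234.]), 0.97, array([0.7457, 0.101 , 0.024 ])), (array([258., 344.]), 0.96, array([ 0.4311, -0.1733,  0.024 ])), (array([317., 148.]), 0.88, array([0.5521, 0.2707, 0.024 ]))]
bushing [(array([222., 172.]), 0.71, array([0.3744, 0.2246, 0.028 ]))]
cap [(array([226.,  96.]), 0.65, array([0.3873, 0.3603, 0.024 ]))]
post_foot [(array([373., 190.]), 0.93, array([0.6607, 0.1927, 0.03  ]))]
```

View pics/w1.png

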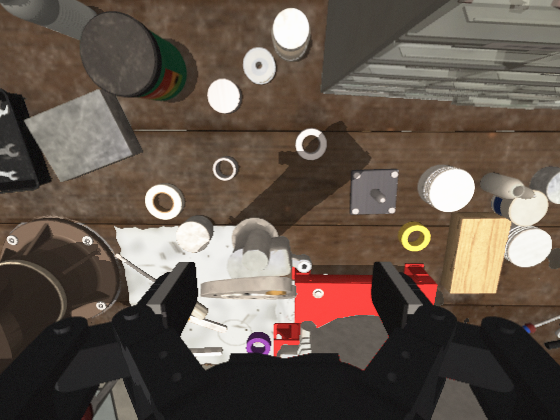

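The wrist view shows collar (311,144), bushing (225,168), cap (223,96) and post plate centre (374,192). Going lower above the collar for a precise fit.

>>> jog_arm --moves '[[[0.02, 0.01, -0.04, 0], [0.04, 0.02, -0.08, 0], [0.055, 0.02, -0.12, 0], [0.055, 0.02, -0.16, 0], [0.055, 0.02, -0.2, 0], [0.055, 0.02, -0.23, 0], [0.055, 0.02, -0.23, 0], [0.055, 0.02, -0.23, 0]]]'

```text
time: 4.15
tcp_pos: [0.5552, 0.2714, 0.2456]
orientation: [0.0, 0.708, 0.706, 0.001]
ft_force: [1.0, 0.4, 0.3]
width: 0.0851
finger_force: 0.0
```

```bash
cat >> h.py <<'E'
def ringfit(im,xy,M,z,r=60,thr=150,cam="wrist"):
    """outer contour pixels of bright blob at xy -> circle fit on plane z"""
    g=cv2.cvtColor(im,cv2.COLOR_BGR2GRAY);m=(g>thr).astype(np.uint8)
    k=np.zeros_like(m);cv2.circle(k,tuple(int(v) for v in xy),r,1,-1);m*=k
    cs,h=cv2.findContours(m,cv2.RETR_CCOMP,cv2.CHAIN_APPROX_NONE);out=[]
    for c,hh in zip(cs,h[0]):
        if len(c)<40: continue
        P=np.array([at(cam,p[0],z,M)[:2] for p in c.astype(float)])
        A=np.c_[2*P,np.ones(len(P))];s=np.linalg.lstsq(A,(P**2).sum(1),rcond=None)[0]
        R=np.sqrt(s[2]+s[:2]@s[:2]);res=np.std(np.linalg.norm(P-s[:2],axis=1)-R)
        out.append((np.round(s[:2],4),round(R,4),round(res,4),"hole" if hh[3]>=0 else "outer",len(c)))
    return out
E
python3 - <<'E'
from h import *
np.set_printoptions(precision=4,suppress=True)
s=status.observe();print(s["tcp_pos"],s["orientation"])
M=imaging.camera_model("wrist");im=imaging.read_camera("wrist")
cv2.imwrite("pics/w2.png",im)
for t,z in[("collar",.024),("bushing",.028),("post_foot",.014)]:
    for d in imaging.look_for("wrist",t)[:3]:
        print(t,np.round(d["xy"]),round(d["p"],2),at("wrist",d["xy"],z,M))
        if t!="post_foot": print(ringfit(im,d["xy"],M,z))
E
```

```text
[0.5552 0.2714 0.2456] [0.0003 0.708  0.7062 0.0014]
collar [438. 298.] 0.91 [0.7601 0.1194 0.024 ]
[(array([0.7656, 0.1051]), np.float64(0.0151), np.float64(0.0054), 'outer', 60), (array([0.7951, 0.1742]), np.float64(0.0317), np.float64(0.0083), 'outer', 208)]
collar [262. 190.] 0.66 [0.5303 0.2665 0.024 ]
[(array([0.5397, 0.2735]), np.float64(0.0203), np.float64(0.0033), 'outer', 124), (array([0.5402, 0.2822]), np.float64(0.0217), np.float64(0.0046), 'outer', 129)]
bushing [135. 220.] 0.96 [0.3774 0.2312 0.028 ]
[(array([0.3774, 0.2313]), np.float64(0.0209), np.float64(0.0003), 'outer', 98), (array([0.3774, 0.2313]), np.float64(0.0174), np.float64(0.0004), 'hole', 82)]
post_foot [368. 245.] 0.77 [0.6638 0.1917 0.014 ]
```

View pics/w2.png

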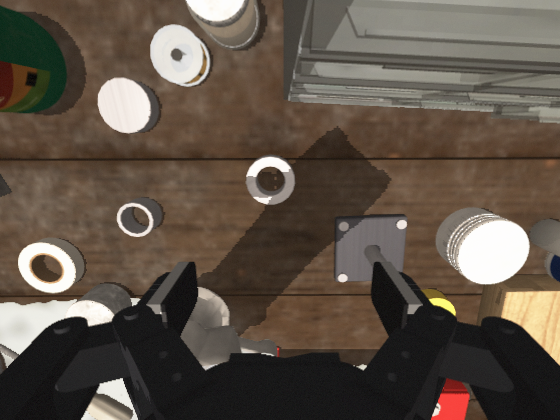

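The collar is centred near (270,180), partly in shadow; the bushing is at (139,216); the plate's bolts are near (343,226), (402,224) and (342,278).

```bash
cat > m.py <<'E'
from h import *
np.set_printoptions(precision=4,suppress=True)
M=imaging.camera_model("wrist");im=cv2.imread("pics/w2.png")
for th in(90,100,115,130): print(th,ringfit(im,(270,180),M,.024,34,th))
g=cv2.cvtColor(im,cv2.COLOR_BGR2GRAY)
B=[]
for p in[(343,226),(402,224),(342,278)]:
    w=g[p[1]-9:p[1]+10,p[0]-9:p[0]+10].astype(float);m=w>140;y,x=np.nonzero(m)
    c=(p[0]-9+x.mean(),p[1]-9+y.mean());b=at("wrist",c,.017,M);B.append(b);print(c,m.sum(),b)
print("post",(B[1]+B[2])/2, proj("wrist",[*((B[1]+B[2])/2)[:2],.014],M),proj("wrist",[*((B[1]+B[2])/2)[:2],.07],M))
c=im[130:330,200:460];cv2.imwrite("pics/c2.png",cv2.resize(c,None,fx=3,fy=3,interpolation=cv2.INTER_CUBIC)[:600,:780])
E
python3 m.py
```

```text
90 [(array([0.5395, 0.2776]), np.float64(0.0288), np.float64(0.0011), 'outer', 150), (array([0.5401, 0.2779]), np.float64(0.0173), np.float64(0.0003), 'hole', 82)]
100 [(array([0.5399, 0.278 ]), np.float64(0.0283), np.float64(0.0004), 'outer', 138), (array([0.5401, 0.2778]), np.float64(0.0174), np.float64(0.0003), 'hole', 83)]
115 [(array([0.5397, 0.2781]), np.float64(0.028), np.float64(0.0005), 'outer', 136), (array([0.5401, 0.2775]), np.float64(0.0177), np.float64(0.0003), 'hole', 85)]
130 [(array([0.5398, 0.2781]), np.float64(0.0276), np.float64(0.0005), 'outer', 136), (array([0.5401, 0.2773]), np.float64(0.018), np.float64(0.0004), 'hole', 86)]
(np.float64(343.4516129032258), np.float64(225.03225806451613)) 31 [0.6305 0.2202 0.017 ]
(np.float64(401.3333333333333), np.float64(224.08641975308643)) 81 [0.7026 0.2213 0.017 ]
(np.float64(342.3478260869565), np.float64(277.6376811594203)) 69 [0.6331 0.1467 0.017 ]
post [0.6678 0.184  0.017 ] [370.347  250.6325] [384.5592 271.6332]
```

View pics/c2.png

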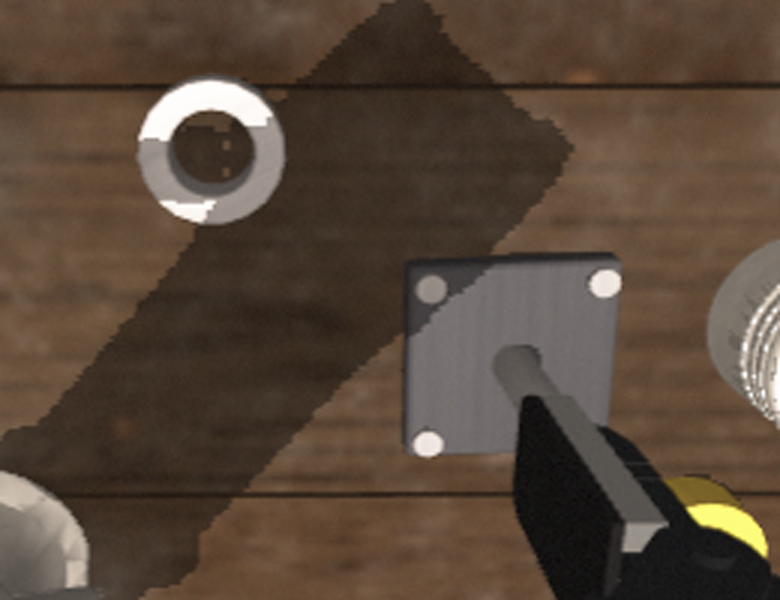

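>>> jog_arm --moves '[[[-0.015, 0.006, -0.04, 0], [-0.015, 0.006, -0.08, 0], [-0.015, 0.006, -0.12, 0], [-0.015, 0.006, -0.15, 0], [-0.015, 0.006, -0.17, 0], [-0.015, 0.006, -0.18, 0], [-0.015, 0.006, -0.18, 0], [-0.015, 0.006, -0.18, 0], [-0.015, 0.006, -0.18, 0]]]'

```text
time: 5.25
tcp_pos: [0.5396, 0.2777, 0.065]
orientation: [0.0, 0.708, 0.707, 0.001]
ft_force: [-0.1, -0.9, -0.0]
width: 0.0851
finger_force: 0.0
```

Run:
```python
from h import *
np.set_printoptions(precision=4,suppress=True)
s=status.observe();print(s["tcp_pos"],s["orientation"],env.tip_reach)
```

```text
[0.5396 0.2777 0.065 ] [0.0004 0.7075 0.7067 0.0013] 0.022
```

>>> jog_arm --moves '[[[0, 0, -0.015, 0], [0, 0, -0.03, 0], [0, 0, -0.038, 0], [0, 0, -0.04, 0], [0, 0, -0.04, 0], [0, 0, -0.04, 0]]]'

```text
time: 5.85
tcp_pos: [0.5388, 0.2773, 0.0235]
orientation: [-0.0, 0.707, 0.707, 0.0]
ft_force: [0.5, -0.5, 0.6]
width: 0.0856
finger_force: 0.0
```

>>> jog_arm --moves '[[[0, 0, 0, 0], [0, 0, 0, 0], [0, 0, 0, 0], [0, 0, 0, 0], [0, 0, 0, 0], [0, 0, 0, 0], [0, 0, 0, 0], [0, 0, 0, 0], [0, 0, 0, 0], [0, 0, 0, 0]]]' --hand 1

```text
time: 6.85
tcp_pos: [0.5391, 0.2773, 0.0244]
orientation: [0.0, 0.707, 0.707, 0.001]
ft_force: [-0.8, -0.7, 8.8]
width: 0.0559
finger_force: 62.6
```

>>> jog_arm --moves '[[[0, 0, 0.01, 0], [0, 0, 0.03, 0], [0, 0, 0.06, 0], [0, 0, 0.09, 0], [0, 0, 0.12, 0], [0, 0, 0.14, 0], [0, 0, 0.14, 0], [0, 0, 0.14, 0], [0, 0, 0.14, 0]]]'

```text
time: 7.75
tcp_pos: [0.538, 0.2762, 0.1618]
orientation: [-0.0, 0.708, 0.707, -0.001]
ft_force: [-0.0, 0.0, -2.7]
width: 0.0562
finger_force: 64.8
```

Run:
```python
from h import *
np.set_printoptions(precision=4,suppress=True)
s=status.observe();print(s["tcp_pos"],s["orientation"],s["ft_force"])
M=imaging.camera_model("wrist");im=imaging.read_camera("wrist")
cv2.imwrite("pics/w3.png",im)
p=s["tcp_pos"];print(proj("wrist",[p[0],p[1],p[2]],M))
for z in(.014,.07): print(proj("wrist",[.6678,.184,z],M))
```

```text
[0.538  0.2762 0.1618] [-0.0002  0.7075  0.7067 -0.0012] [-0.02    0.0235 -2.7026]
[282.2761 285.9934]
[410.4314 288.6062]
[437.4268 324.6786]
```

View pics/w3.png

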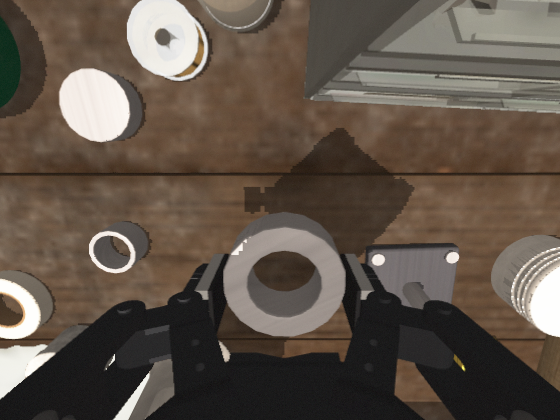

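The collar is held level, bore centred near (285,286); the post foot shows at (412,288), matching the estimate.

>>> jog_arm --moves '[[[0.025, -0.018, 0, 0], [0.055, -0.04, 0, 0], [0.085, -0.06, 0, 0], [0.11, -0.08, 0, 0], [0.125, -0.09, 0, 0], [0.128, -0.092, 0, 0], [0.128, -0.092, 0, 0], [0.128, -0.092, 0, 0], [0.128, -0.092, -0.02, 0], [0.128, -0.092, -0.04, 0], [0.128, -0.092, -0.05, 0], [0.128, -0.092, -0.05, 0], [0.128, -0.092, -0.05, 0], [0.128, -0.092, -0.05, 0]]]'

```text
time: 9.2
tcp_pos: [0.6671, 0.1857, 0.1146]
orientation: [0.0, 0.707, 0.707, 0.001]
ft_force: [0.5, 0.7, -3.7]
width: 0.0559
finger_force: 64.8
```

Run:
```python
from h import *
np.set_printoptions(precision=4,suppress=True)
s=status.observe();print(s["tcp_pos"],s["orientation"],s["ft_force"])
a=imaging.read_camera("side");M=imaging.camera_model("wrist");b=imaging.read_camera("wrist")
x,y=[int(v) for v in proj("side",s["tcp_pos"])]
A=cv2.resize(a[y-60:y+90,x-75:x+75],(400,400),interpolation=cv2.INTER_CUBIC);B=cv2.resize(b[190:370,190:370],(400,400),interpolation=cv2.INTER_CUBIC)
cv2.imwrite("pics/p4.png",np.hstack([A,B]))
print(proj("wrist",[.6678,.184,.07],M),proj("wrist",s["tcp_pos"],M))
```

```text
[0.6671 0.1857 0.1146] [0.0003 0.7074 0.7068 0.0008] [ 0.5468  0.6508 -3.7214]
[283.5792 249.0569] [282.1258 285.6639]
```

View pics/p4.png

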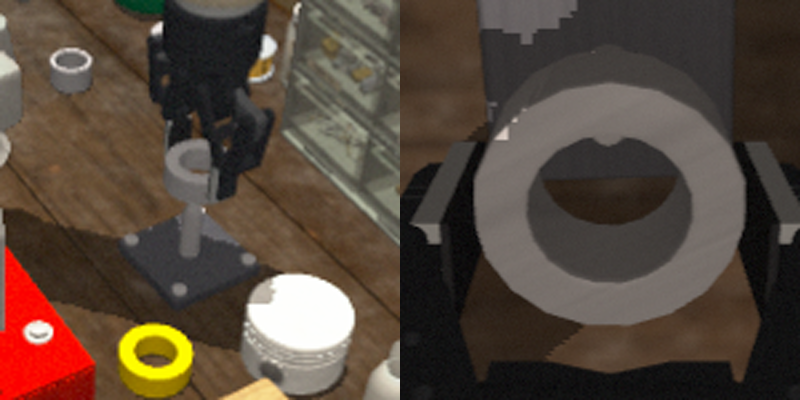

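Collar sits directly over the post tip (side view) and is aligned in x in the wrist view. Lowering.

>>> jog_arm --moves '[[[0, -0.001, -0.01, 0], [0, -0.001, -0.02, 0], [0, -0.001, -0.03, 0], [0, -0.001, -0.04, 0], [0, -0.001, -0.05, 0], [0, -0.001, -0.06, 0], [0, -0.001, -0.068, 0], [0, -0.001, -0.071, 0], [0, -0.001, -0.071, 0], [0, -0.001, -0.071, 0], [0, -0.001, -0.071, 0]]]'

```text
time: 10.4
tcp_pos: [0.6671, 0.1843, 0.0429]
orientation: [0.0, 0.707, 0.707, 0.0]
ft_force: [0.8, 0.2, -3.2]
width: 0.0558
finger_force: 64.8
```

>>> jog_arm --moves '[[[0, 0, -0.001, 0], [0, 0, -0.002, 0], [0, 0, -0.003, 0], [0, 0, -0.004, 0], [0, 0, -0.0045, 0], [0, 0, -0.0045, 0], [0, 0, -0.0045, 0]]]'

```text
time: 11.1
tcp_pos: [0.6667, 0.184, 0.0385]
orientation: [0.0, 0.708, 0.707, 0.0]
ft_force: [-3.2, -2.4, 6.2]
width: 0.0562
finger_force: 65.6
```

>>> jog_arm --moves '[[[0, 0, 0, 0], [0, 0, 0, 0], [0, 0, 0, 0], [0, 0, 0, 0], [0, 0, 0, 0], [0, 0, 0, 0], [0, 0, 0, 0]]]' --hand 0

```text
time: 11.8
tcp_pos: [0.6667, 0.184, 0.0378]
orientation: [0.0, 0.707, 0.707, 0.0]
ft_force: [-0.4, 0.2, -0.5]
width: 0.0854
finger_force: 0.0
```

>>> jog_arm --moves '[[[0, 0, 0.01, 0], [0, 0, 0.04, 0], [0, 0, 0.08, 0], [0, 0, 0.12, 0], [0, 0, 0.16, 0], [0, 0, 0.2, 0], [-0.04, 0.005, 0.2, 0], [-0.08, 0.01, 0.2, 0], [-0.12, 0.02, 0.2, 0], [-0.15, 0.02, 0.2, 0], [-0.15, 0.02, 0.2, 0], [-0.15, 0.02, 0.2, 0], [-0.15, 0.02, 0.2, 0]]]'

```text
time: 13.1
tcp_pos: [0.5178, 0.2038, 0.2383]
orientation: [0.0, 0.708, 0.706, 0.0]
ft_force: [1.0, -0.8, -0.1]
width: 0.0852
finger_force: 0.0
```

Run:
```python
from h import *
np.set_printoptions(precision=4,suppress=True)
s=status.observe();print(s["tcp_pos"],s["orientation"],s["width"])
M=imaging.camera_model("wrist");im=imaging.read_camera("wrist")
cv2.imwrite("pics/w5.png",im)
for d in imaging.look_for("wrist","bushing")[:2]: print(d,ringfit(im,d["xy"],M,.028))
p=proj("wrist",[.667,.184,.038],M);print(p)
for th in(90,110,130):print(ringfit(im,p,M,.038,45,th))
```

```text
[0.5178 0.2038 0.2383] [0.0003 0.7078 0.7064 0.0005] 0.0851601275099087
{'xy': [153.9, 168.8], 'p': 0.58} [(array([0.3774, 0.2312]), np.float64(0.021), np.float64(0.0003), 'outer', 109), (array([0.3773, 0.2311]), np.float64(0.0173), np.float64(0.0003), 'hole', 89)]
[415.9303 206.3741]
[(array([0.6629, 0.1864]), np.float64(0.0394), np.float64(0.0081), 'outer', 351), (array([0.6663, 0.1844]), np.float64(0.0131), np.float64(0.005), 'hole', 132)]
[(array([0.66  , 0.1817]), np.float64(0.0322), np.float64(0.0064), 'outer', 256), (array([0.666 , 0.1848]), np.float64(0.0162), np.float64(0.0025), 'hole', 92), (array([0.6355, 0.2205]), np.float64(0.0074), np.float64(0.0021), 'outer', 49)]
[(array([0.6673, 0.184 ]), np.float64(0.0281), np.float64(0.0004), 'outer', 141), (array([0.6671, 0.1843]), np.float64(0.0172), np.float64(0.0014), 'hole', 95)]
```

View pics/w5.png

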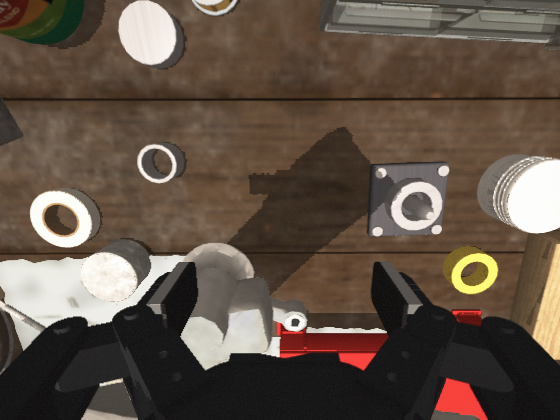

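The collar lies around the post on the plate at (416,206), and its fit on the z=38 mm plane gives the right radius, so it is seated. The bushing is at (159,162). Going to the bushing.

>>> jog_arm --moves '[[[-0.035, 0.007, 0, 0], [-0.07, 0.014, 0, 0], [-0.105, 0.02, 0, 0], [-0.135, 0.027, 0, 0], [-0.141, 0.027, -0.03, 0], [-0.141, 0.027, -0.07, 0], [-0.141, 0.027, -0.11, 0], [-0.141, 0.027, -0.14, 0], [-0.141, 0.027, -0.16, 0], [-0.141, 0.027, -0.17, 0], [-0.141, 0.027, -0.17, 0], [-0.141, 0.027, -0.17, 0], [-0.141, 0.027, -0.17, 0]]]'

```text
time: 14.5
tcp_pos: [0.3765, 0.2316, 0.0688]
orientation: [0.0, 0.708, 0.707, 0.001]
ft_force: [0.4, -0.3, -0.7]
width: 0.0853
finger_force: 0.0
```

>>> jog_arm --moves '[[[0, 0, -0.015, 0], [0, 0, -0.03, 0], [0, 0, -0.039, 0], [0, 0, -0.042, 0], [0, 0, -0.042, 0], [0, 0, -0.042, 0]]]'

```text
time: 15.1
tcp_pos: [0.376, 0.2313, 0.0264]
orientation: [0.0, 0.707, 0.707, 0.0]
ft_force: [-0.1, 1.2, -0.1]
width: 0.0855
finger_force: 0.0
```

>>> jog_arm --moves '[[[0, 0, 0, 0], [0, 0, 0, 0], [0, 0, 0, 0], [0, 0, 0, 0], [0, 0, 0, 0], [0, 0, 0, 0], [0, 0, 0, 0], [0, 0, 0, 0], [0, 0, 0, 0], [0, 0, 0, 0]]]' --hand 1

```text
time: 16.1
tcp_pos: [0.3759, 0.2311, 0.0264]
orientation: [0.0, 0.708, 0.707, 0.0]
ft_force: [-1.3, -1.8, 11.5]
width: 0.0417
finger_force: 59.4
```

>>> jog_arm --moves '[[[0, 0, 0.01, 0], [0, 0, 0.03, 0], [0, 0, 0.06, 0], [0, 0, 0.09, 0], [0, 0, 0.12, 0], [0, 0, 0.15, 0], [0.03, 0, 0.16, 0], [0.07, -0.005, 0.16, 0], [0.11, -0.01, 0.16, 0], [0.15, -0.02, 0.16, 0], [0.18, -0.025, 0.16, 0], [0.2, -0.03, 0.16, 0], [0.2, -0.03, 0.16, 0], [0.2, -0.03, 0.16, 0], [0.2, -0.03, 0.16, 0]]]'

```text
time: 17.6
tcp_pos: [0.5745, 0.2016, 0.186]
orientation: [-0.0, 0.707, 0.707, -0.0]
ft_force: [-0.0, 0.4, -1.2]
width: 0.0417
finger_force: 61.4
```

Run:
```python
from h import *
np.set_printoptions(precision=4,suppress=True)
s=status.observe();print(s["tcp_pos"],s["orientation"],s["ft_force"])
M=imaging.camera_model("wrist");im=imaging.read_camera("wrist")
cv2.imwrite("pics/w6.png",im)
print(proj("wrist",s["tcp_pos"],M),proj("wrist",[.6675,.184,.07],M))
```

```text
[0.5745 0.2016 0.186 ] [-0.0004  0.707   0.7072 -0.0002] [-0.0243  0.4274 -1.2304]
[282.2978 285.9887] [392.6118 231.7279]
```

View pics/w6.png

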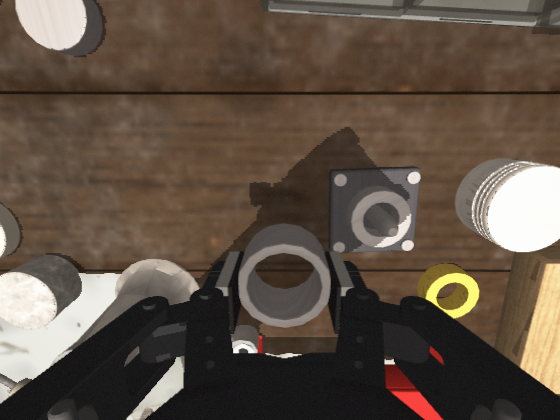

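The bushing is held level, centred at (283,286); the post tip is visible at about (392,231) inside the seated collar.

>>> jog_arm --moves '[[[0.03, -0.006, 0, 0], [0.06, -0.012, 0, 0], [0.085, -0.017, 0, 0], [0.0925, -0.0177, 0, 0], [0.0925, -0.0177, 0, 0], [0.0925, -0.0177, -0.03, 0], [0.0925, -0.0177, -0.06, 0], [0.0925, -0.0177, -0.071, 0], [0.0925, -0.0177, -0.071, 0], [0.0925, -0.0177, -0.071, 0], [0.0925, -0.0177, -0.071, 0]]]'

```text
time: 18.75
tcp_pos: [0.6688, 0.1841, 0.1168]
orientation: [0.0, 0.707, 0.707, 0.001]
ft_force: [0.5, 1.3, -1.0]
width: 0.0418
finger_force: 61.4
```

Run:
```python
from h import *
np.set_printoptions(precision=4,suppress=True)
s=status.observe();print(s["tcp_pos"],s["orientation"],s["ft_force"])
a=imaging.read_camera("side");M=imaging.camera_model("wrist");b=imaging.read_camera("wrist")
x,y=[int(v) for v in proj("side",s["tcp_pos"])]
A=cv2.resize(a[y-60:y+90,x-75:x+75],(400,400),interpolation=cv2.INTER_CUBIC);B=cv2.resize(b[190:370,190:370],(400,400),interpolation=cv2.INTER_CUBIC)
cv2.imwrite("pics/p7.png",np.hstack([A,B]))
```

```text
[0.6688 0.1841 0.1168] [0.0005 0.7074 0.7068 0.0012] [ 0.4642  1.3366 -0.9828]
```

View pics/p7.png

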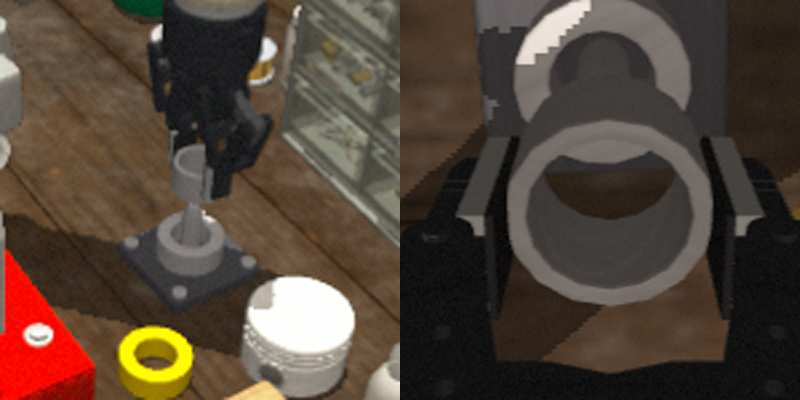

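The bushing hangs right over the post with the collar seated below. Lowering.

>>> jog_arm --moves '[[[-0.0015, 0, -0.01, 0], [-0.0015, 0, -0.02, 0], [-0.0015, 0, -0.03, 0], [-0.0015, 0, -0.04, 0], [-0.0015, 0, -0.046, 0], [-0.0015, 0, -0.048, 0], [-0.0015, 0, -0.048, 0], [-0.0015, 0, -0.048, 0], [-0.0015, 0, -0.048, 0]]]'

```text
time: 19.75
tcp_pos: [0.667, 0.1835, 0.0674]
orientation: [0.0, 0.708, 0.707, 0.0]
ft_force: [0.6, -0.1, -1.1]
width: 0.0416
finger_force: 61.4
```

>>> jog_arm --moves '[[[0, 0, -0.001, 0], [0, 0, -0.002, 0], [0, 0, -0.003, 0], [0, 0, -0.0035, 0], [0, 0, -0.0035, 0], [0, 0, -0.0035, 0]]]'

```text
time: 20.35
tcp_pos: [0.6668, 0.1833, 0.0646]
orientation: [0.0, 0.708, 0.707, 0.0]
ft_force: [-3.6, -2.0, 8.3]
width: 0.0416
finger_force: 62.5
```

Contact at the expected height; release and retreat.

>>> jog_arm --moves '[[[0, 0, 0, 0], [0, 0, 0, 0], [0, 0, 0, 0], [0, 0, 0, 0], [0, 0, 0, 0], [0, 0, 0, 0], [0, 0, 0, 0], [0, 0, 0, 0]]]' --hand 0

```text
time: 21.15
tcp_pos: [0.6667, 0.1834, 0.0633]
orientation: [0.0, 0.707, 0.707, 0.0]
ft_force: [-0.9, 0.2, -0.7]
width: 0.0852
finger_force: 0.0
```

>>> jog_arm --moves '[[[0, 0, 0.01, 0], [0, 0, 0.03, 0], [0, 0, 0.07, 0], [0, 0, 0.11, 0], [0, 0, 0.15, 0], [0, 0, 0.19, 0], [-0.04, 0.005, 0.2, 0], [-0.08, 0.01, 0.2, 0], [-0.11, 0.02, 0.2, 0], [-0.11, 0.02, 0.2, 0], [-0.11, 0.02, 0.2, 0], [-0.11, 0.02, 0.2, 0]]]'

```text
time: 22.35
tcp_pos: [0.5576, 0.2028, 0.2637]
orientation: [0.0, 0.708, 0.706, 0.0]
ft_force: [-0.7, 0.3, -0.0]
width: 0.0855
finger_force: 0.0
```

Run:
```python
from h import *
np.set_printoptions(precision=4,suppress=True)
a=imaging.read_camera("side");M=imaging.camera_model("wrist");b=imaging.read_camera("wrist")
x,y=[int(v) for v in proj("side",[.667,.184,.04])];u,v=[int(v) for v in proj("wrist",[.667,.184,.066],M)]
r=lambda i:cv2.resize(i,(400,400),interpolation=cv2.INTER_CUBIC)
cv2.imwrite("pics/p8.png",np.hstack([r(a[y-40:y+40,x-40:x+40]),r(b[v-65:v+65,u-65:u+65])]))
for th in(100,120,140):print(ringfit(b,(u,v),M,.066,34,th))
```

```text
[(array([0.6625, 0.1875]), np.float64(0.0313), np.float64(0.0031), 'outer', 212), (array([0.6672, 0.1838]), np.float64(0.0171), np.float64(0.0004), 'hole', 86), (array([0.6578, 0.1916]), np.float64(0.0172), np.float64(0.0038), 'hole', 98)]
[(array([0.6628, 0.1876]), np.float64(0.0284), np.float64(0.0033), 'outer', 153), (array([0.6669, 0.1839]), np.float64(0.0176), np.float64(0.0004), 'hole', 88), (array([0.6573, 0.1919]), np.float64(0.0172), np.float64(0.0042), 'hole', 101)]
[(array([0.6633, 0.1884]), np.float64(0.0264), np.float64(0.0035), 'outer', 244)]
```

View pics/p8.png

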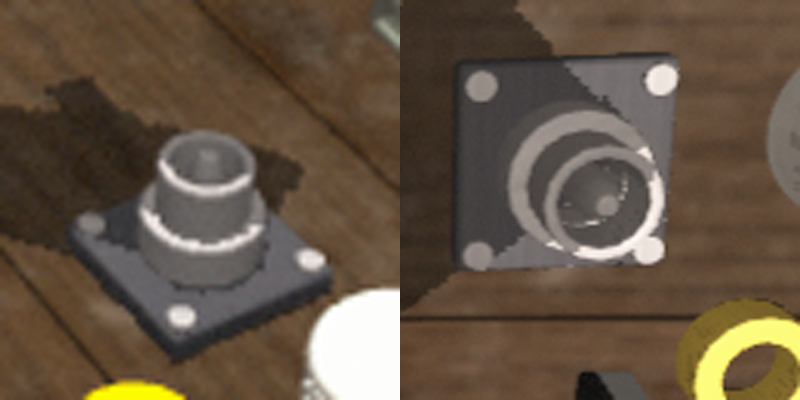

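Both views show the bushing sitting level on the collar, the collar flat on the plate and the post inside both. The bushing's bore fits radius 17.1 mm at its home height.

```bash
python3 -c "
from station import workorder
print(workorder.job_done())"
```

```text
the job is handed in; nothing more can be done
None
```

The collar is seated flat on the plate and the bushing flat on the collar, each lowered down the post in the grip. The end cap was left where it was, and I handed the job in at about 22 s of the 67 s allowed; no verdict was returned.

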